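Turn the inlay box window-side up on the viewing rest

TASK

The wooden inlay box lies lid up on the brown sloping rest; its dark lid is loose and would fall off, so keep it pinched shut while you lift the box and turn it over. Set it down gently, squarely seated and centred, in the green sloping rest, lid side down against the long slope and clear window facing up, so that the back of the plate inside can be inspected. Let go, and leave the other things on the bench where they are.

Things in the scene. Friction and masses are not known exactly. Their poses are not given: they have to be found in the camera images.
- box: White-painted wooden box, 90 (x) by 150 (y) by 39 mm (z), 45 mm thick with its lid; 6 mm walls, about 260 g (varies), 430 g with lid and contents. Origin: centre of the base's outer face; z points to the lid. It starts seated on store_rest, z leaning 45 degrees from vertical, up and along store_rest's +x x pointing down the slope.
- box_center (a point): Centre of the closed box with its lid on: 22.5 mm from the base, in the middle of its 90 and 150 mm sides. Base and lid may be gripped together near their middles, the fingers closing along the box's z over 45 mm and coming from its upper long edge; the pads 20 to 40 mm in from that edge hold it well.
- box_window (a point): Centre of the outer face of the base: a rigid clear window 62 by 122 mm, flush in its frame. A wooden head plate 60 by 120 by 6 mm (50 g) lies loose inside the box and slides about as it turns.
- lid: Dark wooden loose lid with two brass lines: plate 90 (x) by 150 (y) by 6 mm, flush with the box's sides, with a 75 by 135 by 12 mm plug below that enters the box with 1.5 mm play all round; only its weight (120 g) holds it. Origin: centre of the underside of the 6 mm plate, at z = 39 mm in the box's frame when shut; z points out of the box.
- store_rest: Brown fixed rest where the box starts, seated the same way as at view_seat but lid up. Origin: centre of the underside of its 124 by 150 by 10 mm foot; z up, x points mostly to the robot's right and a little away from it. Two ribs 16 mm wide at y = +58 and -58 mm each carry a V of two 45 degree faces: the long slope rises 72 mm from the valley towards -x, the ledge 50 mm towards +x.
- store_valley (a point): Middle of store_rest's valley, where slope and ledge meet (x = 10, z = 45 mm in its frame; the valley runs along its y). The 100 mm between the ribs is open above a 28 mm high cross bar, so a finger fits under the box. The box's 90 mm side lies along the slope, its upper edge 18 mm past the slope's end; its 45 mm side lies on the ledge.
- view_rest: Green fixed rest with cork-coloured faces, empty at the start; the same shape, size and frame as store_rest (long slope towards its -x, facing +x and up; ledge towards its +x).
- view_valley (a point): Middle of view_rest's valley (x = 10, z = 45 mm in its frame), running along its y.
- view_seat (a point): Where box_center lies when the box is seated and centred in view_rest (x = -6, y = 0, z = 93 mm in its frame), the 90 mm side along the long slope, lid flat on that slope, window facing up and along the rest's +x.
- clamp_a: Black spring clamp with orange tips lying flat, about 150 by 90 by 22 mm; leave it alone. Origin: middle of its underside.
- clamp_b: A second such clamp; leave it alone.
- tape: Yellow roll of tape lying flat, 100 mm across, 24 mm high; leave it alone. Origin: centre of its underside.
- glue: White glue bottle standing up, 52 mm across, 140 mm high; leave it alone. Origin: centre of its underside.
- caul: Wooden block 110 by 55 by 40 mm; leave it alone. Origin: centre of its underside.
- mallet: Wooden mallet 220 mm long lying flat; leave it alone. Origin on its underside.

How it is judged:
On the way, in this order (a step that is already met when the one before it is completed fails the run):
1. the box is lifted off its rest with the lid shut (distance of box_center from where it was at the start of the episode above 0.05 m and z of lid in the frame of box between 0.035 and 0.043 m), for 0.1 s.
2. the box is turned over, lid side down, with the lid still shut (angle between box's own z axis and vertical above 2.2 rad and z of lid in the frame of box between 0.035 and 0.043 m), for 0.1 s.
At the end, for the whole second after the job is handed in: The box sits in the green rest: centre within 10 mm of its seated place (25 mm along the valley), base facing up at 45 degrees (6 either way), long side within 6 degrees of the valley, lid down on the long slope and within 4 mm of shut, released and at rest (x of box_center in the frame of view_rest between -0.0159 and 0.0041 m and y of box_center in the frame of view_rest between -0.025 and 0.025 m and z of box_center in the frame of view_rest between 0.0827 and 0.1027 m and angle between box's own z axis and vertical between 2.25 and 2.46 rad and angle between the y axis of box and the y axis of view_rest, either way round below 0.1 rad and z of lid in the frame of box between 0.035 and 0.043 m and linear speed of box below 0.02 m/s and angular speed of box below 0.15 rad/s); the robot touches nothing.
It fails at once if the lid comes off the box (z of lid in the frame of box above 0.049 m or distance between lid and box above 0.046 m).
It fails at once if the box is set down hard (more than 60 N on the green rest) (contact force between box and view_rest above 60 N).
It fails at once if another thing on the bench is moved by more than 30 mm (distance of any of clamp_a, clamp_b, tape, glue, caul, mallet from where it was at the start of the episode above 0.03 m).
It also fails if it takes over 45 s, if anything falls off the work surface, if the arm or the gripper's body presses on something with over 40 N, if the wrist force passes 120 N, or if a joint passes its speed limit or range.

ROBOT

A 7-joint arm with a two-finger parallel gripper is mounted at the origin on the work surface. World frame = base frame: x ahead of the robot, y to its left, z up, the work surface at z = 0. Lengths are in m, angles in rad, forces in N, time in s.
With the tool pointing down it reaches from about 0.425 to 0.925 m from the base axis. Payload 6.8 kg.
Tool frame: the origin (TCP) lies on the centre line of the jaws, within the pads' length; the fingertips stand 17 mm ahead of it and the grasp point (between the pads) lies 2 mm behind it; z points along the fingers, y is the line along which they close (so a half turn about z gives the same grasp; the last joint's range is limited). The gripper opens to 88 mm and grips with 3 to 60 N. Pads are 20 mm wide; open, the fingers measure 115 mm over their backs; the gripper's body (75 mm by 178 mm) begins 61 mm behind the grasp point.
Start: joints at [-0.108, 0.477, 0.022, 1.555, -0.011, 1.109, -0.083], TCP at [0.675, 0, 0.24] pointing down, gripper open.
Joint ranges: [-2.96, 2.96], [-0.34, 2.1], [-1.41, 1.46], [0.24, 2.44], [-1.37, 4.51], [0.17, 1.92], [-2.96, 2.96]. Speed limits (rad/s): [2.39, 2.39, 3.14, 3.14, 3.14, 3.14, 3.14].

INTERFACE

Orientations are given as a rotation vector (axis times angle).
In Python, from plant import arm, telemetry, snapshot gives the robot as it stands (arm), with the cameras as plain functions and the readings (telemetry).
- The arm moves only by the tool jog_arm, called after ">>>" by a JSON object that holds its "name" and its "arguments". Schema: {"type":"object","properties":{"increments":{"type":"array","items":{"type":"array","prefixItems":[{"type":"array","items":{"type":"number"},"minItems":3,"maxItems":3},{"type":"array","items":{"type":"number"},"minItems":3,"maxItems":3}],"minItems":2,"maxItems":2},"minItems":1,"maxItems":20},"finger_gap":{"type":"number"},"grip_n":{"type":"number"},"only":{"type":"string"},"quiet":{"type":"boolean"},"lines":{"type":"string"}},"required":["increments"],"additionalProperties":false}. increments is a list of rows, 1 to 20 of them, each written [[dx, dy, dz], [rx, ry, rz]]: dx, dy, dz in shares of the most that a row can go, 1 being 50 mm, then a rotation vector rx, ry, rz in units of 0.25 rad; each row shifts and turns the commanded pose from where the row before left it, along the tool's axes as they then stand; what a row does not reach is not made up. A row lasts 1/10 s, in which the tool goes at most 0.05 m and 0.15 rad, less where a joint would pass 70% of its speed; a pose out of reach is approached as far as the arm can. finger_gap is the finger opening in m, set as the call begins (left out keeps the last). The fingers move at their own pace and stop on an object; grip_n is the grip in N (left out, the last holds). Time passes only in rows, so rows that do not move let the fingers close. The tool returns the time, the measured TCP pose, the force, the opening and the grip force at its end. only (a regular expression) keeps the lines of the reply that match it, lines (a string "A,B") keeps lines A to B, and quiet returns only ok. Input that does not fit is refused with a message, and nothing moves.
- telemetry.read_state(): the state, without advancing time (a new reading comes with each control period).
- snapshot(name): name is "scene" or "side" or "wrist"; returns a dict with "image" (420x560x3 uint8, red, green, blue), "intrinsics" (3x3 intrinsics, pixels), "T" (4x4, takes a point from camera to world coordinates); the wrist camera has in their place "tool_from_camera" (4x4, takes a point from camera to tool coordinates, whose origin is the TCP and whose axes are the flange's). Camera axes: x right, y down, z forward; pixel columns grow to the right and rows downward; lengths in m; the calibration is good to about 2 mm. A picture is of the moment at which its call begins: read the wrist's pose just before it. There is no depth.
- arm.finish_job(): hands the job in; it is judged then, once.
The state is a dict: "t": time; "q": joint angles; "dq": joint speeds; "joint_torque": joint torques, N m; "tool_pos": TCP position; "tcp_rot": TCP orientation; "force": force on the tool from outside, world axes, zero at the start; "wrist_torque": the same for the moment, N m; "width": finger opening in m; "grasp_force": force on a finger pad.
Only numpy, scipy, OpenCV 4.12 (cv2) and the standard library are available. Lean on these libraries where they do the work, as an engineer would, in place of code of your own. Each camera call takes 0.05 s, during which the arm holds its last target. There are 200 camera calls.

## Working session

There is one attempt and no reset: what is moved stays moved. The work goes in short steps, Python scripts to look and compute and a tool call to move; the robot and the scene stay as the last step left them, time stands still between calls to the robot, and variables do not carry over. Pictures are saved under pics/ and viewed, at most 10 in all, crops included, and the job is handed in when it is done.

```bash
ls; mkdir -p pics; python3 - <<'E'
from plant import arm, telemetry, snapshot
import cv2,numpy as np
s=telemetry.read_state();print(s)
for n in("scene","side"):
    d=snapshot(n);cv2.imwrite(f"pics/{n}0.png",d["image"][:,:,::-1])
    np.savez(f"{n}0.npz",**d);print(n,d["intrinsics"].tolist(),np.round(d["T"],3).tolist())
E
```

```text
pics
plant.py
{'t': 0.0, 'q': array([-0.10811026,  0.47776953,  0.0223205 ,  1.55642844, -0.01148631,
        1.10930255, -0.08310719]), 'dq': array([-2.07861632e-04,  7.93025931e-04,  2.22313584e-05, -3.93676371e-04,
       -4.29942836e-04,  1.02413343e-03,  1.98231091e-03]), 'joint_torque': array([-1.31144458e-03, -5.82851672e+01,  1.53386436e+00, -2.72606850e+01,
       -5.43364382e-02,  1.69422745e-02,  2.21527275e-04]), 'tool_pos': array([6.74434868e-01, 2.30753088e-06, 2.38711544e-01]), 'tcp_rot': array([-2.22056743e+00, -2.22067426e+00,  2.12000596e-03]), 'force': array([ 0.40813107, -0.07531295,  0.39766394]), 'wrist_torque': array([-0.02889429, -0.02092899, -0.02767431]), 'grasp_force': 0.0, 'width': 0.0874918104436765}
scene [[474.1198726167467, 0.0, 280.0893719734194], [0.0, 474.1198726167467, 201.41048192243898], [0.0, 0.0, 1.0]] [[-0.16, 0.578, -0.8, 1.669], [0.987, 0.076, -0.142, 0.275], [-0.021, -0.812, -0.583, 0.853], [0.0, 0.0, 0.0, 1.0]]
side [[487.58090921143383, 0.0, 280.1229565897674], [0.0, 487.58090921143383, 203.74437192298228], [0.0, 0.0, 1.0]] [[-0.765, -0.37, 0.526, -0.127], [-0.643, 0.454, -0.616, 0.925], [-0.011, -0.81, -0.586, 0.874], [0.0, 0.0, 0.0, 1.0]]
```

View pics/scene0.png

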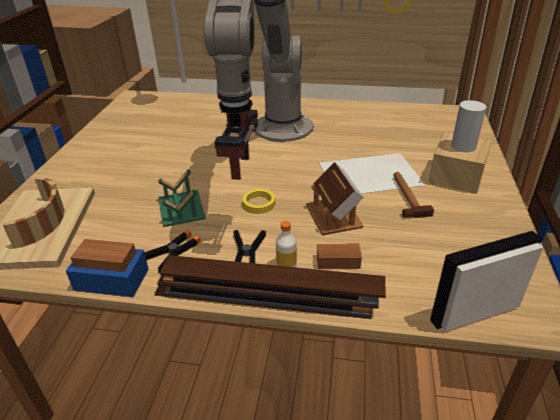

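View pics/side0.png

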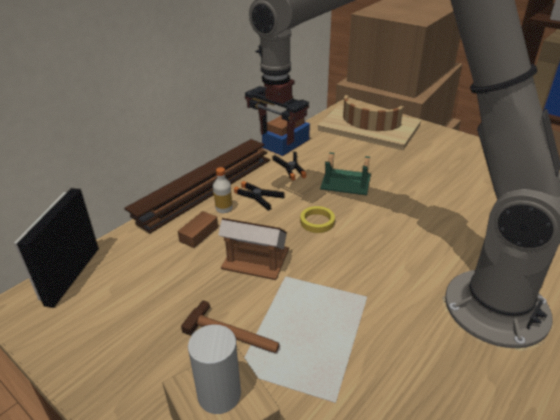

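The scene view shows the brown rest with the box near (335,200), dark lid facing image-left (-y), and the green rest near (180,200). The side view has the box at (253,245) and the green rest at (346,175). I'll enlarge these areas to pick the corners.

```bash
python3 - <<'E'
import cv2,numpy as np
a=cv2.imread("pics/scene0.png");b=cv2.imread("pics/side0.png")
c=lambda im,x,y:cv2.resize(im[y:y+75,x:x+100],(400,300),interpolation=cv2.INTER_CUBIC)
cv2.imwrite("pics/crop0.png",np.vstack([np.hstack([c(a,290,155),c(a,135,155)]),np.hstack([c(b,205,208),c(b,297,130)])]))
E
```

```text
(no output)
```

View pics/crop0.png

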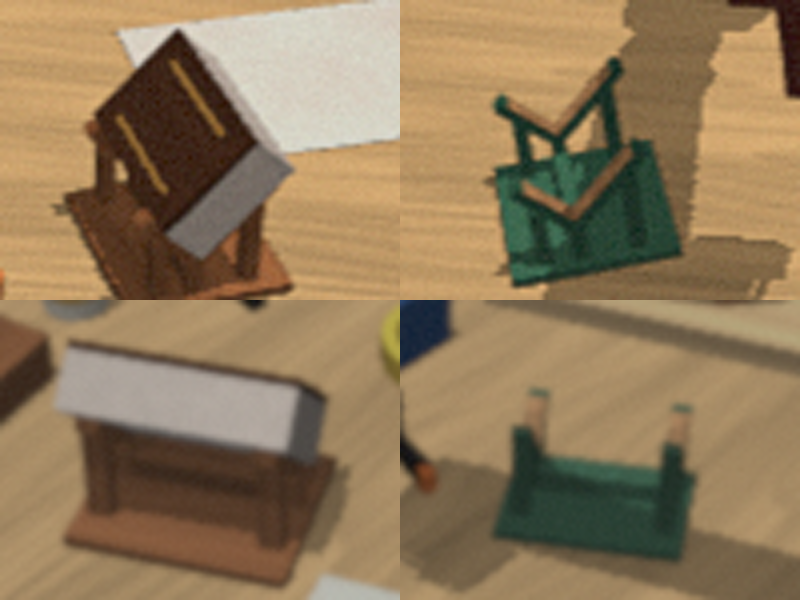

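The crops show the lid as a clean quadrilateral. Its upper edge is towards +y, as on the brown rest, and the green rest's long arm is also on its +y side. So the box needs half a turn about the slope direction, which is the tool's z. I'll triangulate the picked corners.

```bash
cat > h.py <<'E'
import numpy as np,cv2
from scipy.spatial.transform import Rotation as R
def ray(K,T,p):
    d=T[:3,:3]@np.linalg.solve(K,[p[0],p[1],1.]);return T[:3,3],d/np.linalg.norm(d)
def tri(rs):
    A=np.zeros((3,3));b=np.zeros(3)
    for o,d in rs:
        P=np.eye(3)-np.outer(d,d);A+=P;b+=P@o
    x=np.linalg.solve(A,b);e=[np.linalg.norm((np.eye(3)-np.outer(d,d))@(x-o)) for o,d in rs]
    return x,max(e)
def plane(r,z):
    o,d=r;return o+d*(z-o[2])/d[2]
E
python3 - <<'E'
from h import *
S=np.load("scene0.npz");D=np.load("side0.npz")
s=lambda u,v,x,y:ray(S["intrinsics"],S["T"],(x+u/4-.4,y+v/4-.4))
d=lambda u,v,x,y:ray(D["intrinsics"],D["T"],(x+u/4-.4,y+v/4-.4))
pr=lambda n,t:print(n,np.round(t[0],3),round(t[1],4))
pr("A",tri([s(180,30,290,155),d(303,370,205,133)]))
pr("B",tri([s(252,148,290,155),d(70,341,205,133)]))
for n,a,b,in(("long far",(613,66),(677,443)),("long near",(632,150),(525,428)),("ledge far",(500,100),(682,405)),("ledge near",(522,183),(538,390))):
    pr(n,tri([s(*a,35,155),d(*b,197,55)]))
# foot corners on z=.01 (green) scene
for c in((497,170),(652,142),(682,253),(515,285)):print("foot",np.round(plane(s(*c,35,155),.01),3))
for c in((67,207),(290,288)):print("bfoot",np.round(plane(s(*c,290,155),.01),3))
for n,u,v in(("D",98,118),("C",165,232)):print(n,np.round(plane(s(u,v,290,155),.077),3))
E
```

```text
A [0.474 0.225 0.141] 0.0033
B [0.612 0.284 0.134] 0.0006
long far [ 0.502 -0.216  0.091] 0.0017
long near [ 0.608 -0.167  0.088] 0.0003
ledge far [ 0.542 -0.293  0.077] 0.0006
ledge near [ 0.644 -0.237  0.078] 0.0001
foot [ 0.539 -0.308  0.01 ]
foot [ 0.486 -0.199  0.01 ]
foot [ 0.623 -0.134  0.01 ]
foot [ 0.675 -0.243  0.01 ]
bfoot [0.527 0.152 0.01 ]
bfoot [0.603 0.319 0.01 ]
D [0.505 0.172 0.077]
C [0.638 0.231 0.077]
```

Checks against the text:
- **Lid upper edge:** 0.150 m long, z about 0.14 (expected 0.140).
- **Box centre:** about (0.551, 0.243, 0.093), yaw 23.5°.
- **Green foot:** 121 x 152 mm, yaw about 25°.
- **Green tips:** about 0.09 and 0.078 (expected 0.096 and 0.080).

Next I'll work out the tool turns.

```bash
cat >> h.py <<'E'
def boxR(yawdeg):  # rest y axis at yaw; columns = box x,y,z lid up
    a=np.radians(yawdeg);y=np.array([np.cos(a),np.sin(a),0]);x=np.array([np.sin(a),-np.cos(a),0]);k=np.array([0,0,1.])
    return np.column_stack([(x-k)/2**.5,y,(x+k)/2**.5])
def toolR(yaw,sgn): # z_t=box x, y_t=sgn*box z
    B=boxR(yaw);return np.column_stack([sgn*B[:,1],sgn*B[:,2],B[:,0]])
def togo(s,Rt,pt=None):
    Rn=R.from_rotvec(s["tcp_rot"]).as_matrix()
    print("rot tool",np.round(R.from_matrix(Rn.T@Rt).as_rotvec(),4))
    if pt is not None: print("d tool(now)",np.round(Rn.T@(pt-s["tool_pos"]),4),"d tool(target)",np.round(Rt.T@(pt-s["tool_pos"]),4))
E
python3 - <<'E'
from h import *
from plant import arm, telemetry, snapshot
s=telemetry.read_state()
for g in(1,-1):
    togo(s,toolR(23.5,g))
    for y in range(-180,181,20):
        pass
print(toolR(23.5,1))
E
```

```text
rot tool [-0.6948 -0.4537  1.0982]
rot tool [ 0.5049 -0.7731 -1.8624]
[[ 0.91706007  0.28195817  0.28195817]
 [ 0.39874907 -0.6484594  -0.6484594 ]
 [ 0.          0.70710678 -0.70710678]]
```

The rows are not in the units I measure in: shifts go in shares of 50 mm and turns go in units of 0.25 rad. I convert before sending: 0.1098 rad is 0.4392.

>>> {"name": "jog_arm", "arguments": {"increments": [[[0,0,0],[-0.278,-0.1816,0.4392]],[[0,0,0],[-0.278,-0.1816,0.4392]],[[0,0,0],[-0.278,-0.1816,0.4392]],[[0,0,0],[-0.278,-0.1816,0.4392]],[[0,0,0],[-0.278,-0.1816,0.4392]],[[0,0,0],[-0.278,-0.1816,0.4392]],[[0,0,0],[-0.278,-0.1816,0.4392]],[[0,0,0],[-0.278,-0.1816,0.4392]],[[0,0,0],[-0.278,-0.1816,0.4392]],[[0,0,0],[-0.278,-0.1816,0.4392]],[[0,0,0],[0,0,0]]], "finger_gap": 0.088}}

```text
t: 1.2
tool_pos: [0.6748, 0.0038, 0.2373]
tcp_rot: [2.313, 0.488, 0.2]
force: [-0.4, 0.0, -0.5]
width: 0.0879
grasp_force: 0.0
```

```bash
python3 - <<'E'
from h import *
from plant import arm, telemetry, snapshot
s=telemetry.read_state();d=snapshot("wrist");cv2.imwrite("pics/w1.png",d["image"][:,:,::-1]);np.savez("w1.npz",p=s["tool_pos"],r=s["tcp_rot"],**d)
print(s["q"].round(2));togo(s,toolR(23.5,1),np.array([.5476-.042,.2517+.097,.25]))
print(d["tool_from_camera"].round(3).tolist())
E
```

```text
[-0.86  0.55  0.58  1.81  0.64  0.92 -1.93]
rot tool [ 0.0017 -0.0021  0.0046]
d tool(now) [-0.0159 -0.262  -0.2808] d tool(target) [-0.0177 -0.2624 -0.2803]
[[-0.001, -0.963, -0.27, 0.074], [1.0, -0.001, -0.0, -0.0], [0.0, -0.27, 0.963, -0.146], [0.0, 0.0, 0.0, 1.0]]
```

View pics/w1.png

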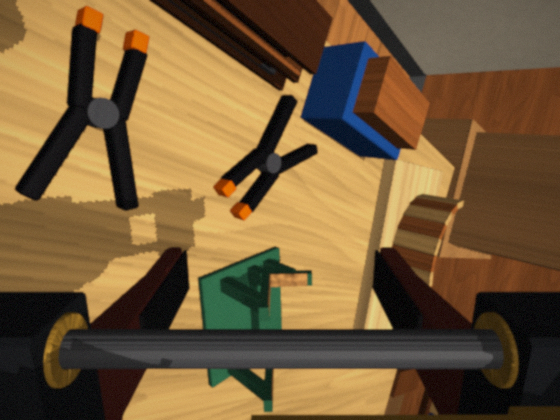

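The wrist view is partly hidden by the gripper. It shows the green foot's far corners at (198,278) and (278,248), where expected. I'll go on to the pre-grasp above the box.

To row units: -0.028 m is -0.56, -0.0262 m is -0.524.

>>> {"name": "jog_arm", "arguments": {"increments": [[[-0.034,-0.524,-0.56],[0,0,0]],[[-0.034,-0.524,-0.56],[0,0,0]],[[-0.034,-0.524,-0.56],[0,0,0]],[[-0.034,-0.524,-0.56],[0,0,0]],[[-0.034,-0.524,-0.56],[0,0,0]],[[-0.034,-0.524,-0.56],[0,0,0]],[[-0.034,-0.524,-0.56],[0,0,0]],[[-0.034,-0.524,-0.56],[0,0,0]],[[-0.034,-0.524,-0.56],[0,0,0]],[[-0.034,-0.524,-0.56],[0,0,0]],[[0,0,0],[0,0,0]],[[0,0,0],[0,0,0]]]}}

```text
t: 2.45
tool_pos: [0.507, 0.3444, 0.2524]
tcp_rot: [2.316, 0.484, 0.2]
force: [0.4, 0.1, -0.5]
width: 0.088
grasp_force: 0.0
```

```bash
python3 - <<'E'
from h import *
from plant import arm, telemetry, snapshot
s=telemetry.read_state();d=snapshot("wrist");cv2.imwrite("pics/w2.png",d["image"][:,:,::-1]);np.savez("w2.npz",p=s["tool_pos"],r=s["tcp_rot"],**d)
print(s["q"].round(2));togo(s,toolR(23.5,1),np.array([.5476-.028,.2517+.065,.173]))
E
```

```text
[-1.31  0.61  0.44  1.61  0.44  1.39 -2.23]
rot tool [-0.0011 -0.0014  0.0013]
d tool(now) [ 0.0005 -0.0346  0.0777] d tool(target) [ 0.0005 -0.0347  0.0777]
```

View pics/w2.png

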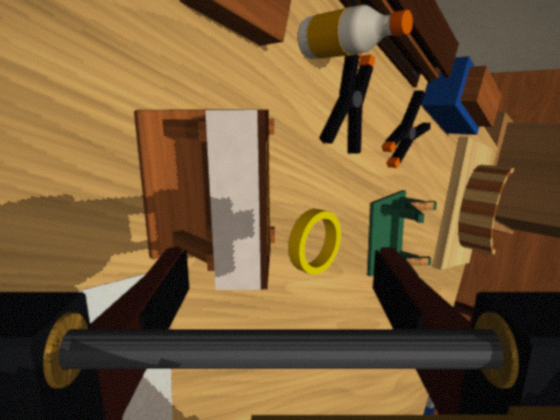

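Wrist view 2 shows the box's upper side: lid edge from (270,110) to (269,289), base edge from (206,108) to (216,289). The green foot is also visible, with corners at (370,203), (405,190) and (369,275). I'll measure from these and combine them with the scene view.

```bash
cat >> h.py <<'E'
def wT(f):
    Z=np.load(f);M=np.eye(4);M[:3,:3]=R.from_rotvec(Z["r"]).as_matrix();M[:3,3]=Z["p"];return Z["intrinsics"],M@Z["tool_from_camera"]
E
python3 - <<'E'
from h import *
S=np.load("scene0.npz");K,T=wT("w2.npz")
w=lambda u,v:ray(K,T,(u,v))
s=lambda u,v,x=290,y=155:ray(S["intrinsics"],S["T"],(x+u/4-.4,y+v/4-.4))
f=lambda *a:print(*[np.round(q,3) for q in a])
B=(270,110);A=(269,289)
f("A tri",*tri([w(*A),s(180,30)]));f("B tri",*tri([w(*B),s(252,148)]))
a,b=plane(w(*A),.1404),plane(w(*B),.1404);f("A B plane",a,b,np.linalg.norm(b-a),np.degrees(np.arctan2(*(b-a)[1::-1])))
c,e=plane(w(216,289),.1086),plane(w(206,108),.1086);f("base",c,e,np.linalg.norm(e-c),np.degrees(np.arctan2(*(e-c)[1::-1])))
xh=toolR(23.5,1)[:,2]; m=(a+b+c+e)/4;f("centre from upper face",m+xh*.045, m+xh*.032)
P=[plane(w(*q),.01) for q in((370,203),(369,276),(405,190))];f("gfoot",*P)
f(np.linalg.norm(P[0]-P[1]),np.linalg.norm(P[0]-P[2]))
K1,T1=wT("w1.npz")
Q=[plane(ray(K1,T1,q),.01) for q in((198,278),(279,247),(211,386))];f("gfoot w1",*Q)
E
```

```text
Traceback (most recent call last):
numpy._core._exceptions._UFuncNoLoopError: ufunc 'multiply' did not contain a loop with signature matching types (dtype('<U5'), dtype('float64')) -> None
```

```bash
python3 - <<'E'
from h import *
S=np.load("scene0.npz");K,T=wT("w2.npz")
w=lambda u,v:ray(K,T,(u,v))
s=lambda u,v,x=290,y=155:ray(S["intrinsics"],S["T"],(x+u/4-.4,y+v/4-.4))
f=lambda n,*a:print(n,*[np.round(q,3) for q in a])
B=(270,110);A=(269,289)
f("A tri",*tri([w(*A),s(180,30)]));f("B tri",*tri([w(*B),s(252,148)]))
a,b=plane(w(*A),.1404),plane(w(*B),.1404);f("A B plane",a,b,np.linalg.norm(b-a),np.degrees(np.arctan2(*(b-a)[1::-1])))
c,e=plane(w(216,289),.1086),plane(w(206,108),.1086);f("base",c,e,np.linalg.norm(e-c),np.degrees(np.arctan2(*(e-c)[1::-1])))
xh=toolR(23.5,1)[:,2]; m=(a+b+c+e)/4;f("upper face, centre, tcp",m,m+xh*.045, m+xh*.032)
P=[plane(w(*q),.01) for q in((370,203),(369,276),(405,190))];f("gfoot",*P)
f("len",np.linalg.norm(P[0]-P[1]),np.linalg.norm(P[0]-P[2]))
K1,T1=wT("w1.npz")
Q=[plane(ray(K1,T1,q),.01) for q in((198,278),(279,247),(211,386))];f("gfoot w1",*Q)
E
```

```text
A tri [0.475 0.226 0.14 ] 0.002
B tri [0.615 0.282 0.137] 0.003
A B plane [0.474 0.224 0.14 ] [0.613 0.282 0.14 ] 0.151 22.49
base [0.461 0.255 0.109] [0.6   0.316 0.109] 0.152 23.766
upper face, centre, tcp [0.537 0.269 0.125] [0.55  0.24  0.093] [0.546 0.248 0.102]
gfoot [ 0.611 -0.122  0.01 ] [ 0.48  -0.195  0.01 ] [ 0.666 -0.241  0.01 ]
len 0.149 0.131
gfoot w1 [ 0.616 -0.13   0.01 ] [ 0.668 -0.245  0.01 ] [ 0.483 -0.197  0.01 ]
```

Three views agree. The grasp TCP is (0.546, 0.2485, 0.102), and the green rest's centre is about (0.577, -0.221) with yaw about 25.5°. Now I'll straddle the box.

To row units: 0.02 m is 0.4, 0.03 m is 0.6.

>>> {"name": "jog_arm", "arguments": {"increments": [[[-0.02,-0.34,0],[0,0,0]],[[-0.02,-0.32,0],[0,0,0]],[[0,0,0.6],[0,0,0]],[[0,0,0.6],[0,0,0]],[[0,0,0.6],[0,0,0]],[[0,0,0.4],[0,0,0]],[[0,0,0.4],[0,0,0]],[[0,0,0.4],[0,0,0]],[[0,0,0.3],[0,0,0]],[[0,0,0.29],[0,0,0]],[[0,0,0],[0,0,0]],[[0,0,0],[0,0,0]]]}}

```text
t: 3.7
tool_pos: [0.5463, 0.2492, 0.1018]
tcp_rot: [2.315, 0.481, 0.201]
force: [0.1, 0.4, 0.2]
width: 0.0879
grasp_force: 0.0
```

```bash
python3 - <<'E'
from h import *
from plant import arm, telemetry, snapshot
s=telemetry.read_state()
print(s["q"].round(2),s["force"]);togo(s,toolR(23.2,1),np.array([.546,.2485,.102]))
E
```

```text
[-1.19  0.76  0.44  1.8   0.49  1.04 -2.31] [0.1069563  0.44292989 0.2434703 ]
rot tool [ 0.0008 -0.0047  0.0029]
d tool(now) [-0.0005  0.0005  0.0002] d tool(target) [-0.0005  0.0005  0.0002]
```

>>> {"name": "jog_arm", "arguments": {"increments": [[[0,0,0],[0,0,0]],[[0,0,0],[0,0,0]],[[0,0,0],[0,0,0]],[[0,0,0],[0,0,0]],[[0,0,0],[0,0,0]],[[0,0,0],[0,0,0]],[[0,0,0],[0,0,0]],[[0,0,0],[0,0,0]]], "finger_gap": 0.03, "grip_n": 12}}

```text
t: 4.5
tool_pos: [0.5461, 0.2496, 0.1015]
tcp_rot: [2.316, 0.482, 0.201]
force: [-0.1, 2.4, -2.8]
width: 0.0449
grasp_force: 12.0
```

To row units: -0.014 m is -0.28, 0.014 m is 0.28.

>>> {"name": "jog_arm", "arguments": {"increments": [[[0,0,0],[0,0,0]],[[0,0,0],[0,0,0]],[[0,0,0],[0,0,0]],[[0,0.14,-0.14],[0,0,0]],[[0,0.14,-0.14],[0,0,0]],[[0,0.28,-0.28],[0,0,0]],[[0,0.28,-0.28],[0,0,0]],[[0,0.28,-0.28],[0,0,0]],[[0,0.28,-0.28],[0,0,0]],[[0,0.28,-0.28],[0,0,0]],[[0,0.28,-0.28],[0,0,0]],[[0,0.28,-0.28],[0,0,0]],[[0,0.28,-0.28],[0,0,0]],[[0,0.28,-0.28],[0,0,0]],[[0,0.28,-0.28],[0,0,0]],[[0,0,0],[0,0,0]],[[0,0,0],[0,0,0]]], "finger_gap": 0.03, "grip_n": 45}}

```text
t: 6.2
tool_pos: [0.5458, 0.2484, 0.3202]
tcp_rot: [2.317, 0.48, 0.202]
force: [-0.0, -0.5, -6.0]
width: 0.0448
grasp_force: 45.0
```

```bash
python3 - <<'E'
from h import *
from plant import arm, telemetry, snapshot
s=telemetry.read_state();print(s["q"].round(2))
for k in("scene","side"):
    d=snapshot(k);cv2.imwrite(f"pics/{k}3.png",d["image"][:,:,::-1])
a=cv2.imread("pics/scene3.png");b=cv2.imread("pics/side3.png")
c=lambda im,x,y:cv2.resize(im[y:y+180,x:x+160],(400,450),interpolation=cv2.INTER_CUBIC)
cv2.imwrite("pics/c3.png",np.hstack([c(a,260,60),c(b,180,120)]))
p=np.array([.577,-.221,0])
x=toolR(25.5,1);fx=x[:,2].copy();fx[2]=0;fx/=np.linalg.norm(fx)
seat=p-.006*fx+[0,0,.093];tcp=seat-.013*x[:,2];print("place tcp",tcp.round(4))
up=tcp+[0,0,.22];togo(s,toolR(25.5,-1),up);togo(s,toolR(25.5,1),up)
E
```

```text
[-1.24  0.47  0.5   1.67  0.52  1.38 -2.11]
place tcp [ 0.5705 -0.2073  0.1022]
rot tool [3.7000e-02 8.0000e-04 3.1144e+00]
d tool(now) [-0.1586  0.3044  0.3008] d tool(target) [ 0.1739 -0.2997  0.2969]
rot tool [-0.0005  0.0238 -0.0269]
d tool(now) [-0.1586  0.3044  0.3008] d tool(target) [-0.1739  0.2997  0.2969]
```

View pics/c3.png

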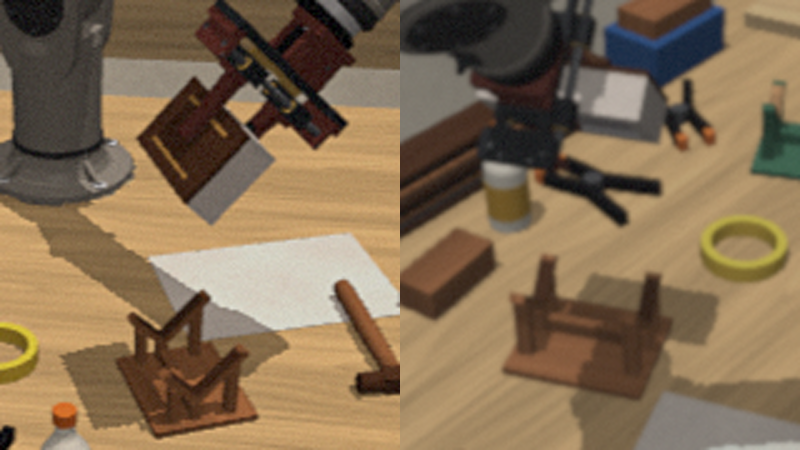

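The box is lifted, pinched shut between the fingers, and the brown rest is empty. Now I'll turn it over about the tool's z.

To row units: -0.132 rad is -0.528.

>>> {"name": "jog_arm", "arguments": {"increments": [[[0,0,0],[0,0,-0.24]],[[0,0,0],[0,0,-0.48]],[[0,0,0],[-0.008,0,-0.528]],[[0,0,0],[-0.008,0,-0.528]],[[0,0,0],[-0.008,0,-0.528]],[[0,0,0],[-0.008,0,-0.528]],[[0,0,0],[-0.008,0,-0.528]],[[0,0,0],[-0.008,0,-0.528]],[[0,0,0],[-0.008,0,-0.528]],[[0,0,0],[-0.008,0,-0.528]],[[0,0,0],[-0.008,0,-0.528]],[[0,0,0],[-0.008,0,-0.528]],[[0,0,0],[0,0,0]]]}}

```text
t: 7.6
tool_pos: [0.5456, 0.2485, 0.3185]
tcp_rot: [1.381, 1.966, -0.513]
force: [-0.4, -0.5, -4.9]
width: 0.0446
grasp_force: 45.0
```

```bash
python3 - <<'E'
from h import *
from plant import arm, telemetry, snapshot
s=telemetry.read_state();print(s["q"].round(2),s["width"])
togo(s,toolR(25.5,-1),np.array([.5705,-.2073,.32]))
E
```

```text
[-1.06  0.44  0.24  1.67  0.63  1.43 -0.7 ] 0.04458038638971448
rot tool [-0.0204  0.0027 -1.6645]
d tool(now) [-0.3099 -0.1418  0.3036] d tool(target) [ 0.1737 -0.2995  0.2974]
```

>>> {"name": "jog_arm", "arguments": {"increments": [[[0,0,0],[-0.0064,0,-0.52]],[[0,0,0],[-0.0064,0,-0.52]],[[0,0,0],[-0.0064,0,-0.52]],[[0,0,0],[-0.0064,0,-0.52]],[[0,0,0],[-0.0064,0,-0.52]],[[0,0,0],[-0.0064,0,-0.52]],[[0,0,0],[-0.0064,0,-0.52]],[[0,0,0],[-0.0064,0,-0.52]],[[0,0,0],[-0.0064,0,-0.52]],[[0,0,0],[-0.0064,0,-0.52]],[[0,0,0],[-0.0064,0,-0.52]],[[0,0,0],[-0.0064,0,-0.48]],[[0,0,0],[-0.0064,0,-0.46]],[[0,0,0],[0,0,0]],[[0,0,0],[0,0,0]]]}}

```text
t: 9.1
tool_pos: [0.5459, 0.2487, 0.3191]
tcp_rot: [-0.6, 2.685, -1.112]
force: [0.1, -0.2, -5.0]
width: 0.0449
grasp_force: 45.0
```

```bash
python3 - <<'E'
from h import *
from plant import arm, telemetry, snapshot
s=telemetry.read_state();print(s["q"].round(2),s["width"])
togo(s,toolR(25.5,-1),np.array([.5705,-.2073,.25]))
E
```

```text
[-0.88  0.43 -0.01  1.67  0.7   1.48  0.9 ] 0.044882946626142235
rot tool [-0.0011  0.0024 -0.0064]
d tool(now) [ 0.1733 -0.2504  0.3472] d tool(target) [ 0.1741 -0.2497  0.3474]
```

To row units: 0.0248 m is 0.496, 0.0243 m is 0.486, -0.006 rad is -0.024.

>>> {"name": "jog_arm", "arguments": {"increments": [[[0.12,-0.18,0.248],[0,0,0]],[[0.24,-0.35,0.486],[0,0,0]],[[0.248,-0.358,0.496],[0,0,0]],[[0.248,-0.358,0.496],[0,0,0]],[[0.248,-0.358,0.496],[0,0,0]],[[0.248,-0.358,0.496],[0,0,0]],[[0.248,-0.358,0.496],[0,0,0]],[[0.248,-0.358,0.496],[0,0,0]],[[0.248,-0.358,0.496],[0,0,0]],[[0.248,-0.358,0.496],[0,0,0]],[[0.248,-0.358,0.496],[0,0,0]],[[0.248,-0.358,0.496],[0,0,0]],[[0.248,-0.358,0.496],[0,0,0]],[[0.248,-0.358,0.496],[0,0,0]],[[0.12,-0.18,0.248],[0,0,-0.024]],[[0,0,0],[0,0,0]],[[0,0,0],[0,0,0]]]}}

```text
t: 10.8
tool_pos: [0.5721, -0.2061, 0.251]
tcp_rot: [-0.614, 2.685, -1.112]
force: [-0.1, 0.1, -4.0]
width: 0.0448
grasp_force: 45.0
```

```bash
python3 - <<'E'
from h import *
from plant import arm, telemetry, snapshot
s=telemetry.read_state();print(s["q"].round(2),s["width"])
togo(s,toolR(25.5,-1),np.array([.5705,-.2073,.102]))
for k in("scene","side"):
    d=snapshot(k);cv2.imwrite(f"pics/{k}4.png",d["image"][:,:,::-1]);np.savez(f"{k}4.npz",**d)
a=cv2.imread("pics/scene4.png");b=cv2.imread("pics/side4.png")
c=lambda im,x,y:cv2.resize(im[y:y+150,x:x+100],(400,600),interpolation=cv2.INTER_CUBIC)
cv2.imwrite("pics/c4.png",np.hstack([c(a,135,85),c(b,297,65)]))
E
```

```text
[-0.36  0.26  0.27  2.12  1.05  0.78  1.13] 0.04476435416888193
rot tool [-0.0002  0.0035  0.0031]
d tool(now) [0.002  0.1051 0.1056] d tool(target) [0.002  0.1051 0.1056]
```

View pics/c4.png

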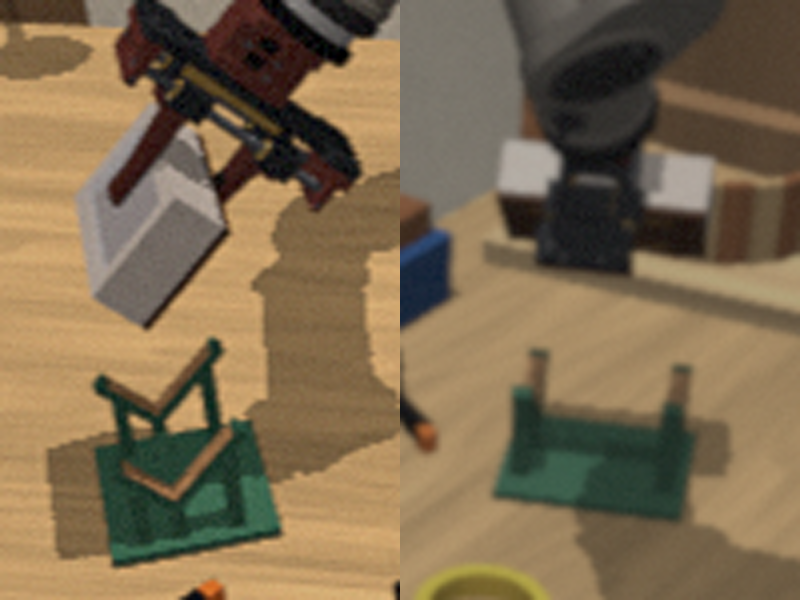

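The box hangs lid down over the green rest, still shut. In the scene crop the lid's lower near corner is at (146,327) and its upper near corner at (228,230). The near rib's valley is at (174,501), with tips at (124,465) and (234,431). I'll compare these with the prediction.

```bash
python3 - <<'E'
from h import *
from plant import arm, telemetry, snapshot
s=telemetry.read_state();Rn=R.from_rotvec(s["tcp_rot"]).as_matrix();p=s["tool_pos"]
S=np.load("scene4.npz");D=np.load("side4.npz")
def pj(C,P,x,y):
    q=np.linalg.inv(C["T"])@np.r_[P,1];q=C["intrinsics"]@q[:3]/q[2];return ((q[:2]+.4-[x,y])*4).round(0)
s_=lambda P:pj(S,P,135,85); d_=lambda P:pj(D,P,297,65)+[400,0]
for n,t in(("lid low near",(-.075,.0225,.058)),("lid up near",(-.075,.0225,-.032)),("base low near",(-.075,-.0225,.058)),("base low far",(.075,-.0225,.058))):
    print(n,s_(p+Rn@np.array(t)),d_(p+Rn@np.array(t)))
o=np.array([.577,-.221,0]);a=np.radians(25.5);F=np.array([[np.sin(a),np.cos(a),0],[-np.cos(a),np.sin(a),0],[0,0,1]])
for n,t in(("valley near",(.01,.066,.045)),("long tip near",(-.041,.066,.096)),("ledge tip near",(.045,.066,.080)),("valley far rib",(.01,-.05,.045)),("long tip far",(-.041,-.05,.096)),("ledge tip far",(.045,-.05,.080)),("foot -+",(-.062,.075,.01)),("foot ++",(.062,.075,.01)),("foot +-",(.062,-.075,.01)),("foot --",(-.062,-.075,.01))):
    print(n,s_(o+F@np.array(t)),d_(o+F@np.array(t)))
im=cv2.imread("pics/scene4.png");h=cv2.cvtColor(im,cv2.COLOR_BGR2HSV);m=cv2.inRange(h,(65,60,20),(95,255,200))[150:240,140:220]
c=max(cv2.findContours(m,0,2)[0],key=cv2.contourArea);print("hull",((cv2.approxPolyDP(cv2.convexHull(c),2,True)[:,0]+[140-135,150-85]+.4)*4).round().tolist())
E
```

```text
lid low near [151. 333.] [506. 237.]
lid up near [234. 233.] [494. 196.]
base low near [ 95. 299.] [514. 181.]
base low far [ 76. 198.] [711. 200.]
valley near [179. 502.] [514. 404.]
long tip near [241. 431.] [505. 381.]
ledge tip near [121. 471.] [523. 345.]
valley far rib [161. 416.] [657. 422.]
long tip far [219. 348.] [654. 399.]
ledge tip far [107. 385.] [666. 362.]
foot -+ [286. 529.] [484. 486.]
foot ++ [114. 562.] [512. 407.]
foot +- [ 98. 447.] [691. 429.]
foot -- [256. 420.] [674. 512.]
hull [[214.0, 342.0], [278.0, 530.0], [118.0, 562.0], [98.0, 458.0], [98.0, 386.0]]
```

Predicted and observed agree to about 3 mm across the valley, and the box and rest share the same bias. I'll lower it most of the way.

To row units: 0.0106 m is 0.212, 0.007 m is 0.14.

>>> {"name": "jog_arm", "arguments": {"increments": [[[0.02,0.12,0.12],[0,0,0]],[[0.02,0.212,0.212],[0,0,0]],[[0,0.212,0.212],[0,0,0]],[[0,0.212,0.212],[0,0,0]],[[0,0.212,0.212],[0,0,0]],[[0,0.212,0.212],[0,0,0]],[[0,0.212,0.212],[0,0,0]],[[0,0.212,0.212],[0,0,0]],[[0,0.14,0.14],[0,0,0]],[[0,0.1,0.1],[0,0,0]],[[0,0,0],[0,0,0]],[[0,0,0],[0,0,0]],[[0,0,0],[0,0,0]]]}}

```text
t: 12.2
tool_pos: [0.571, -0.2072, 0.1213]
tcp_rot: [-0.615, 2.684, -1.113]
force: [0.1, -0.0, -4.6]
width: 0.045
grasp_force: 45.0
```

```bash
python3 - <<'E'
from h import *
from plant import arm, telemetry, snapshot
s=telemetry.read_state();print(s["q"].round(2),s["force"],s["wrist_torque"])
togo(s,toolR(25.5,-1),np.array([.5705,-.2073,.102]))
for k in("scene","side"):
    d=snapshot(k);cv2.imwrite(f"pics/{k}5.png",d["image"][:,:,::-1])
a=cv2.imread("pics/scene5.png");b=cv2.imread("pics/side5.png")
c=lambda im,x,y:cv2.resize(im[y:y+100,x:x+80],(400,500),interpolation=cv2.INTER_CUBIC)
cv2.imwrite("pics/c5.png",np.hstack([c(a,140,130),c(b,305,100)]))
E
```

```text
[-0.37  0.51  0.3   2.2   1.33  0.61  0.7 ] [ 0.141237   -0.03066802 -4.56207344] [1.34315629 0.57409117 0.02298068]
rot tool [-0.001   0.0042  0.0035]
d tool(now) [0.0005 0.0138 0.0135] d tool(target) [0.0005 0.0138 0.0135]
```

View pics/c5.png

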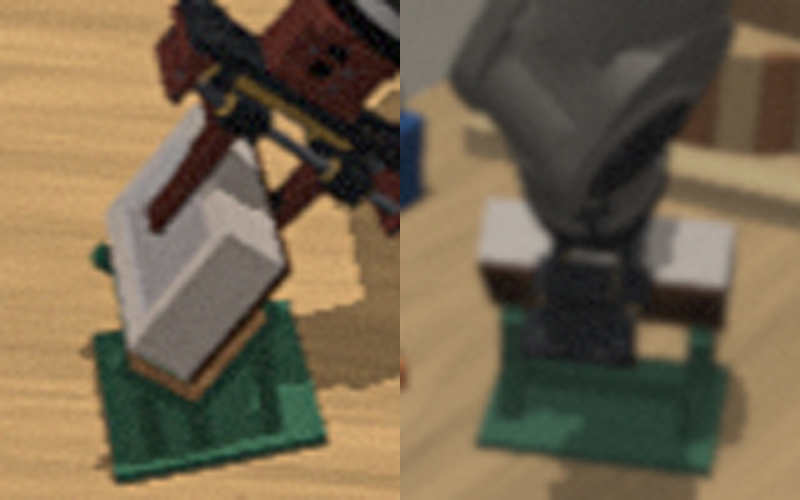

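The box is parallel to the ribs, centred along the valley (side crop: box 478-735, foot 480-728), with equal gaps to slope and ledge. I'll lower it slowly.

To row units: 0.002 m is 0.04, 0.001 m is 0.02.

>>> {"name": "jog_arm", "arguments": {"increments": [[[0,0.04,0.04],[0,0,0]],[[0,0.04,0.04],[0,0,0]],[[0,0.04,0.04],[0,0,0]],[[0,0.04,0.04],[0,0,0]],[[0,0.02,0.02],[0,0,0]],[[0,0.02,0.02],[0,0,0]],[[0,0.02,0.02],[0,0,0]],[[0,0,0],[0,0,0]],[[0,0,0],[0,0,0]]]}}

```text
t: 13.2
tool_pos: [0.5706, -0.2074, 0.1053]
tcp_rot: [-0.615, 2.685, -1.113]
force: [0.2, -0.1, -4.1]
width: 0.0452
grasp_force: 45.0
```

```bash
python3 - <<'E'
from h import *
from plant import arm, telemetry, snapshot
s=telemetry.read_state();print(s["force"],s["wrist_torque"]);togo(s,toolR(25.5,-1),np.array([.5705,-.2073,.102]))
E
```

```text
[ 0.17156154 -0.14002082 -4.08912026] [1.33191851 0.57011758 0.05152471]
rot tool [-0.0008  0.0034  0.004 ]
d tool(now) [0.0001 0.0024 0.0022] d tool(target) [0.0001 0.0024 0.0022]
```

>>> {"name": "jog_arm", "arguments": {"increments": [[[0,0.01,0.01],[0,0,0]],[[0,0.01,0.01],[0,0,0]],[[0,0,0],[0,0,0]]]}}

```text
t: 13.5
tool_pos: [0.5706, -0.2074, 0.1037]
tcp_rot: [-0.615, 2.685, -1.113]
force: [0.8, 0.3, -4.8]
width: 0.0442
grasp_force: 45.0
```

>>> {"name": "jog_arm", "arguments": {"increments": [[[0,0.01,0.01],[0,0,0]],[[0,0.01,0.01],[0,0,0]],[[0,0,0],[0,0,0]]]}}

```text
t: 13.8
tool_pos: [0.5709, -0.2078, 0.1028]
tcp_rot: [-0.615, 2.684, -1.115]
force: [1.1, -1.2, -3.2]
width: 0.0452
grasp_force: 45.0
```

To row units: 0.0005 m is 0.01.

>>> {"name": "jog_arm", "arguments": {"increments": [[[0,0.01,0.01],[0,0,0]],[[0,0,0],[0,0,0]]]}}

```text
t: 14.0
tool_pos: [0.571, -0.2081, 0.1024]
tcp_rot: [-0.614, 2.684, -1.116]
force: [2.1, -2.0, 0.2]
width: 0.0448
grasp_force: 45.0
```

```bash
python3 -c "
from plant import arm, telemetry, snapshot
print(telemetry.read_state()['wrist_torque'])"
```

```text
[0.32718975 0.16461399 0.06536689]
```

Contact is on the long slope. I'll slide down the slope, along tool z, until the ledge takes the load.

The rows are not in the units I measure in: shifts go in shares of 50 mm and turns go in units of 0.25 rad. I convert before sending: 0.001 m is 0.02.

>>> {"name": "jog_arm", "arguments": {"increments": [[[0,0,0.02],[0,0,0]],[[0,0,0.02],[0,0,0]],[[0,0,0],[0,0,0]]]}}

```text
t: 14.3
tool_pos: [0.5714, -0.2089, 0.1014]
tcp_rot: [-0.614, 2.683, -1.116]
force: [-4.9, 2.4, 12.6]
width: 0.0448
grasp_force: 45.0
```

>>> {"name": "jog_arm", "arguments": {"increments": [[[0,0,0.02],[0,0,0]],[[0,0,0],[0,0,0]]]}}

```text
t: 14.5
tool_pos: [0.5713, -0.2093, 0.1012]
tcp_rot: [-0.614, 2.683, -1.116]
force: [-12.4, 8.7, 24.4]
width: 0.0447
grasp_force: 45.0
```

```bash
python3 -c "
from plant import arm, telemetry, snapshot
from h import *
s=telemetry.read_state();print(s['wrist_torque'],R.from_rotvec(s['tcp_rot']).as_matrix().T@s['force'])"
```

```text
[-0.57496422  0.40815838 -0.33867293] [  7.38021221  -8.00238316 -26.52845047]
```

>>> {"name": "jog_arm", "arguments": {"increments": [[[0,0,-0.02],[0,0,0]],[[0,0,-0.01],[0,0,0]],[[0,0,0],[0,0,0]],[[0,0,0],[0,0,0]]]}}

```text
t: 14.9
tool_pos: [0.5713, -0.2091, 0.1013]
tcp_rot: [-0.614, 2.684, -1.116]
force: [-1.5, -1.6, 7.8]
width: 0.0451
grasp_force: 45.0
```

>>> {"name": "jog_arm", "arguments": {"increments": [[[0,0,0],[0,0,0]],[[0,0,0],[0,0,0]],[[0,0,0],[0,0,0]]], "grip_n": 10}}

```text
t: 15.2
tool_pos: [0.5713, -0.2091, 0.1014]
tcp_rot: [-0.613, 2.684, -1.116]
force: [-0.9, -1.4, 7.8]
width: 0.0453
grasp_force: 10.0
```

>>> {"name": "jog_arm", "arguments": {"increments": [[[0,0,0],[0,0,0]],[[0,0,0],[0,0,0]],[[0,0,0],[0,0,0]],[[0,0,0],[0,0,0]],[[0,0,0],[0,0,0]],[[0,0,0],[0,0,0]],[[0,0,0],[0,0,0]]], "finger_gap": 0.076, "grip_n": 10}}

```text
t: 15.9
tool_pos: [0.571, -0.2084, 0.1006]
tcp_rot: [-0.615, 2.685, -1.113]
force: [-0.3, 0.3, 0.3]
width: 0.0761
grasp_force: 0.0
```

Released, with no force left on the tool. I'll withdraw straight back along the fingers and look.

To row units: -0.03 m is -0.6, -0.02 m is -0.4.

>>> {"name": "jog_arm", "arguments": {"increments": [[[0,0,-0.2],[0,0,0]],[[0,0,-0.3],[0,0,0]],[[0,0,-0.4],[0,0,0]],[[0,0,-0.4],[0,0,0]],[[0,0,-0.6],[0,0,0]],[[0,0,-0.6],[0,0,0]],[[0,-0.2,-0.6],[0,0,0]],[[0,-0.4,-0.4],[0,0,0]],[[0,-0.4,-0.4],[0,0,0]],[[0,-0.4,-0.4],[0,0,0]],[[0,-0.4,-0.4],[0,0,0]],[[0,0,0],[0,0,0]],[[0,0,0],[0,0,0]]]}}

```text
t: 17.2
tool_pos: [0.5261, -0.1155, 0.3306]
tcp_rot: [-0.615, 2.684, -1.111]
force: [-0.6, -0.3, -1.6]
width: 0.0762
grasp_force: 0.0
```

```bash
python3 - <<'E'
from h import *
from plant import arm, telemetry, snapshot
for k in("scene","side"):
    d=snapshot(k);cv2.imwrite(f"pics/{k}6.png",d["image"][:,:,::-1])
S=d
a=cv2.imread("pics/scene6.png");b=cv2.imread("pics/side6.png")
c=lambda im,x,y:cv2.resize(im[y:y+100,x:x+80],(400,500),interpolation=cv2.INTER_CUBIC)
cv2.imwrite("pics/c6.png",np.hstack([c(a,140,130),c(b,305,100)]))
C=np.load("scene4.npz")
o=np.array([.577,-.221,0]);an=np.radians(25.5);F=np.array([[np.sin(an),np.cos(an),0],[-np.cos(an),np.sin(an),0],[0,0,1]])
k=.5**.5
for n,u,v in(("lid low",0,0),("lid up",90,0),("base low",0,45),("base up",90,45)):
  for y in(.075,-.075):
    P=o+F@np.array([.01+(-u*k+v*k)/1e3,y,.045+(u*k+v*k)/1e3]);q=np.linalg.inv(C["T"])@np.r_[P,1];q=C["intrinsics"]@q[:3]/q[2];print(n,y,((q[:2]+.4-[140,130])*5).round())
E
```

```text
lid low 0.075 [200. 412.]
lid low -0.075 [172. 273.]
lid up 0.075 [298. 300.]
lid up -0.075 [262. 169.]
base low 0.075 [135. 377.]
base low -0.075 [112. 239.]
base up 0.075 [233. 262.]
base up -0.075 [202. 132.]
```

View pics/c6.png

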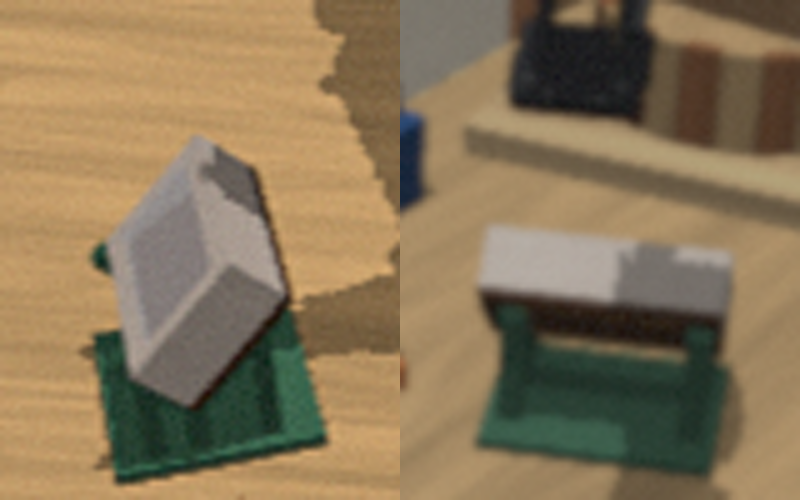

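The box sits flush in the green rest, window up and lid closed. Its corners at (193,410), (290,298) and (130,378) match the seated prediction to within the known bias of about 6 crop pixels. The gripper is clear, so I'm handing in.

```bash
python3 -c "
from plant import arm, telemetry, snapshot
print(arm.finish_job())"
```

```text
the job is handed in; nothing more can be done
None
```

The box is in the green rest, lid side down against the long slope and window up, with the lid shut; I let go, moved the gripper clear and handed the job in at about 17 s, but the hand-in returned no verdict.

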